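# Unlock the sample slide of a rubber thickness tester and push it home

### The arm

A 6-joint arm with a two-finger parallel gripper is mounted at the origin on the work surface. World frame = base frame: x ahead of the robot, y to its left, z up, the work surface at z = 0. Lengths are in m, angles in rad, forces in N, time in s.
With the tool pointing down it reaches from about 0.25 to 0.725 m from the base axis. Payload 4 kg.
Tool frame: the origin (TCP) lies at the very end of the fingers, on their centre line; the grasp point (between the pads) lies 19 mm behind it; z points along the fingers, y is the line along which they close (so a half turn about z gives the same grasp; the last joint's range is limited). The gripper opens to 85 mm and grips with 20 to 120 N. Pads are 22 mm wide; open, the fingers measure 114 mm over their backs; the gripper's body (76 mm by 85 mm) begins 54 mm behind the grasp point. The pads swing forward as they close: fully open they stand 13 mm farther back than shut.
Start: joints at [-1.115, 0.241, 0.005, 1.335, 0, 1.571], TCP at [0.22, -0.449, 0.231] pointing down, gripper open.
Joint ranges: [-2.72, 2.72], [-1.05, 1.87], [-1.09, 1.28], [-1.99, 2.15], [-1.42, 1.44], [-3.14, 3.14]. Speed limits (rad/s): [2.79, 2.79, 3.14, 3.14, 3.14, 3.14].

### API

Orientations are given as a unit quaternion [x, y, z, w].
In Python, from workcell import bot, vision, workorder gives the robot as it stands.
- The arm moves only by the shell command python3 -m creep 'ROWS' [OPENING]. ROWS is JSON, a list of rows, each a list of 2 entries, a list of its own where there are three numbers: the shift along the tool's x, y, z in mm, then the turn, a rotation vector about the tool's x, y, z in rad. In form: [[[dx, dy, dz], [wx, wy, wz]], ...]. A call has 1 to 12 rows; each row shifts and turns the commanded pose from where the row before left it, along the tool's axes as they then stand; what a row does not reach is not made up. A row lasts 1/8 s, in which the tool goes at most 62.5 mm and 10.7 degrees, less where a joint would pass 70% of its speed; a pose out of reach is approached as far as the arm can. A call is refused whole if a number of a shift passes 62.5 or a number of a turn 0.188, either way. A call with a gripper value outside its range is refused whole. OPENING is the finger opening in mm, from 0 to 85.4, set as the call begins (- or left out, the last holds). The fingers move at their own pace and stop on an object; the grip force is fixed at half the most. Time passes only in rows, so rows that do not move let the fingers close. It gives the time, the measured TCP pose, the force, the opening and the grip force at its end, in the units of the state.
- bot.get_obs(): the state, without advancing time (a new reading comes with each control period).
- vision.camera(name): name is "scene" or "top"; returns a dict with "image" (400x640x3 uint8, blue, green, red), "z_map" (400x640 float32, m along the optical axis (not along the pixel's ray), 0 where there is no reading), "K" (3x3 intrinsics, pixels), "rvec" (rotation vector, rad) and "tvec" (3), from world to camera coordinates, as OpenCV has them. Camera axes: x right, y down, z forward; pixel columns grow to the right and rows downward; lengths in m; the calibration is good to about 2 mm. A picture is of the moment at which its call begins.
- workorder.job_done(): hands the job in; it is judged then, once.
Trained networks look in a picture, given as the dict that the camera call returned (one of the last four; its "shot" number tells which), for a name from the list of things; names that differ only in an ending like _2 or _b are one class to them, and where a whole thing is asked for, a point or a joint stands for the part that bears it (a point fixed in the world has none). Each returns a list of dicts, best first, with "score" (0 to 1); they miss things now and then, are a little off and sometimes report something else, mostly with a low value. They report only what shows in the picture. A call takes as long as a camera call.
- vision.spot_in(picture, query): "position" ([column, row] in pixels, amid what is visible of it).
- vision.place_of(picture, query): "position" ([column, row] in pixels: a listed point, or the origin of a listed thing).
The state is a dict: "clock": time; "joint_pos": joint angles; "joint_vel": joint speeds; "tau": joint torques, N m; "eef_pos": TCP position; "tool_rot": TCP orientation; "ft_force": force on the tool from outside, world axes, zero at the start; "ft_torque": the same for the moment, N m; "grip_width": finger opening in m; "grasp_force": force on a finger pad.
Only numpy, scipy, OpenCV 4.12 (cv2) and the standard library are available. Lean on these libraries where they do the work, as an engineer would, in place of code of your own. Each camera call takes 0.05 s, during which the arm holds its last target. There are 200 camera calls.

### The job

Unlock the thickness tester and bring its sample under the gauge: push the eccentric cam's handle round until the cam's low side faces the roller of the sample slide (the handle then points straight away from the roller), and only then push the slide forward by its upright plate until it is fully home. Do it all gently with the fingertips: do not grip or force the handle or the slide, and leave the other things on the bench where they are. Finish with the hand clear.

Things in the scene. Friction and masses are not known exactly. Their poses are not given: they have to be found in the camera images.
- tester: Thickness tester fixed to the bench: green base plate, 12 mm high, spanning x -160 to 220, y -60 to 140 mm in its frame. Origin on the bench, z up, +x = the way the slide is pushed forward (roughly away from the robot). Slide runs along y = 0; cam pivot at x 10, y 70 mm. A dial gauge hangs at x 155, y 0 (z 42 to 177 mm) from a column 220 mm tall at x 200, y -30.
- slide (a joint): Travel (m) of the aluminium slide along the tester's +x: 0 back, 0.036 home at its hard stop (home counts from 0.032). Starts at 0 to 0.005, stays where left, moves at about 3 N. Bar 44 mm wide, top 27 mm above the bench, sample on its far end 35 mm. Blocked at about 0.008 by the cam's high side (at 0.02 if the cam is turned 1.2 rad off); free to the stop with the low side facing the roller.
- push_plate (a point): Centre of the near (-x) face of the upright plate at the slide's near end; it moves with the slide. Plate 56 mm wide (tester y), 8 mm thick, from 26 to 72 mm above the bench; this point is 55 mm above the bench. Axes as the tester's: push towards +x.
- roller (a point): Top centre of the slide's follower roller (steel, 16 mm diameter, from 24 to 38 mm above the bench) on the end of its side arm, 70 mm to the +y side of the slide's middle line, directly on the -x side of the cam's pivot; it moves with the slide.
- cam (a joint): Angle (rad) of the eccentric cam (steel disc, 60 mm, pivot 15 mm off centre), counter-clockwise from above: 0 = high side and handle towards the roller (tester -x), +pi/2 towards tester -y (over the slide), -pi/2 towards +y, +pi or -pi = away from the roller (low side faces it; met within 0.3). Starts in -1.2 to 1.2, turns either way (stops at +-3.7), a little stiff (4 N at the peg), stays where left.
- cam_pivot (a point): Top of the cam's pivot hub, on its axis, 50 mm above the bench (hub 20 mm diameter).
- handle_peg (a point): Top centre of the cam's upright handle peg: black, its sleeve spins freely, 16 mm diameter, from 46 to 82 mm above the bench, 50 mm from the pivot axis on the cam's high side, joined to the hub by a flat lever 14 mm wide whose top is 46 mm above the bench. Moves round with the cam.
- sample_a: Bystander: black rubber sample button, 29 mm diameter, 12.5 mm high, loose on the tester's base plate at its far left corner. Origin at the centre of its underside.
- weight: Bystander: brass weight with a knob, 34 mm diameter, 48 mm high. Origin at the centre of its underside.
- jar: Bystander: clear jar with black cap, 64 mm diameter, 85 mm high. Origin at the centre of its underside.
- screwdriver: Bystander: screwdriver 170 mm long lying along its x axis.
- gauge_block: Bystander: steel gauge block 35 x 30 x 20 mm. Origin at the centre of its underside.
- beaker: Bystander: white plastic beaker, 70 mm diameter, 90 mm high, open at the top. Origin at the centre of its underside.

How it is judged:
On the way, in this order (a step that is already met when the one before it is completed fails the run):
1. the cam is turned with its low side to the roller (within 0.3 rad), the slide still drawn back ((value of joint cam above 2.84 rad or value of joint cam below -2.84 rad) and value of joint cam between -3.44 and 3.44 rad and value of joint slide below 0.014 m), for 0.2 s.
2. the slide is pushed home (at least 32 of 36 mm) past the low cam ((value of joint cam above 2.84 rad or value of joint cam below -2.84 rad) and value of joint cam between -3.44 and 3.44 rad and value of joint slide above 0.032 m), for 0.2 s.
At the end, for the whole second after the job is handed in: The cam's low side faces the roller within 0.3 rad, the slide rests at least 32 mm forward (its stop is at 36 mm), every bystander is within 20 mm of where it stood, and the hand is clear (all of step 2 and velocity of joint slide between -0.005 and 0.005 m/s and distance of each of sample_a, weight, jar, screwdriver, gauge_block, beaker from where it was at the start of the episode below 0.02 m); the robot touches nothing.
It fails at once if the slide is pushed forward past 14 mm before the cam is near its low point (value of joint slide above 0.014 m and value of joint cam between -2.7 and 2.7 rad).
It fails at once if the cam or its handle is gripped or forced (over 36 N on it) (contact force between the fingers and cam above 36 N).
It fails at once if the slide is gripped or forced (over 36 N on it) (contact force between the fingers and slide above 36 N).
It fails at once if a loose thing on the bench (sample button, weight, jar, screwdriver, gauge block, beaker) is knocked away or picked up (moved over 30 mm) (distance of any of sample_a, weight, jar, screwdriver, gauge_block, beaker from where it was at the start of the episode above 0.03 m).
It also fails if it takes over 53 s, if anything falls off the work surface, if the arm or the gripper's body presses on something with over 40 N, if the wrist force passes 120 N, or if a joint passes its speed limit or range.

## Working session

There is one attempt and no reset: what is moved stays moved. The work goes in short steps, Python scripts to look and compute and a shell command to move; the robot and the scene stay as the last step left them, time stands still between calls to the robot, and variables do not carry over. Pictures are saved under pics/ and viewed, at most 10 in all, crops included, and the job is handed in when it is done.

```bash
mkdir -p pics; cat > h.py <<'E'
import numpy as np, cv2
from workcell import bot, vision, workorder
def px2w(p,uv,z):
    "pixel -> world on the plane at height z"
    R=cv2.Rodrigues(np.array(p["rvec"],float))[0]; t=np.array(p["tvec"],float).ravel()
    d=R.T@np.linalg.inv(p["K"])@np.array([uv[0],uv[1],1.]); c=-R.T@t
    return c+d*(z-c[2])/d[2]
def w2px(p,X):
    return cv2.projectPoints(np.array([X],float),np.array(p["rvec"],float),np.array(p["tvec"],float),np.array(p["K"],float),None)[0].ravel()
H=dict(push_plate=.055,roller=.038,cam_pivot=.05,handle_peg=.082,tester=0,sample_a=.012,weight=0,jar=0,gauge_block=0,beaker=0,screwdriver=0.01)
E
python3 - <<'E'
from h import *
for n in("scene","top"):
    p=vision.camera(n); cv2.imwrite(f"pics/{n}0.png",p["image"])
    for q in H:
        for r in vision.place_of(p,q)[:2]:
            print(n,q,round(r["score"],2),np.round(r["position"]),np.round(px2w(p,r["position"],H[q])*1000))
o=bot.get_obs();print(o["eef_pos"],o["tool_rot"],o["clock"])
E
```

```text
scene push_plate 0.8 [292. 128.] [ 478. -175.   55.]
scene roller 0.91 [299. 168.] [ 532. -103.   38.]
scene cam_pivot 0.97 [279. 186.] [593. -94.  50.]
scene cam_pivot 0.52 [289. 124.] [ 471. -190.   50.]
scene handle_peg 0.85 [306. 178.] [560. -53.  82.]
scene handle_peg 0.42 [299. 168.] [554. -78.  82.]
scene tester 0.8 [258. 182.] [ 593. -160.    0.]
scene sample_a 0.8 [265. 257.] [701. -22.  12.]
scene weight 0.76 [364. 202.] [482.  28.   0.]
scene weight 0.68 [308. 180.] [521. -89.   0.]
scene jar 0.73 [326. 270.] [640.  72.   0.]
scene jar 0.5 [329. 230.] [576.  20.   0.]
scene gauge_block 0.5 [330. 228.] [571.  18.   0.]
scene beaker 0.83 [164. 191.] [ 738. -279.    0.]
scene screwdriver 0.86 [231. 147.] [ 576. -262.   10.]
top push_plate 0.87 [409. 248.] [ 486. -181.   55.]
top roller 0.75 [365. 226.] [534. -96.  38.]
top cam_pivot 0.87 [360. 196.] [597. -86.  50.]
top handle_peg 0.78 [347. 214.] [559. -55.  82.]
top tester 0.98 [390. 201.] [ 587. -157.    0.]
top sample_a 0.57 [327. 148.] [709. -21.  12.]
top sample_a 0.44 [309. 208.] [576.  24.  12.]
top weight 0.52 [307. 255.] [473.  32.   0.]
top jar 0.78 [290. 180.] [641.  64.   0.]
top jar 0.16 [439. 207.] [ 571. -266.    0.]
top gauge_block 0.6 [306. 208.] [577.  30.   0.]
top beaker 0.89 [438. 131.] [ 742. -272.    0.]
top screwdriver 0.72 [440. 204.] [ 577. -266.   10.]
[ 0.22006901 -0.44894987  0.23129812] [ 9.74149133e-01  2.25905880e-01  6.97404840e-06 -1.61897003e-05] 1.2
```

```bash
python3 - <<'E'
import cv2
t=cv2.imread("pics/top0.png")[80:300,240:500]; cv2.imwrite("pics/c1.png",cv2.resize(t,None,fx=2.7,fy=2.7,interpolation=3))
t=cv2.imread("pics/scene0.png")[70:310,130:410]; cv2.imwrite("pics/c2.png",cv2.resize(t,None,fx=2.4,fy=2.4,interpolation=3))
E
```

```text
(no output)
```

View pics/c1.png

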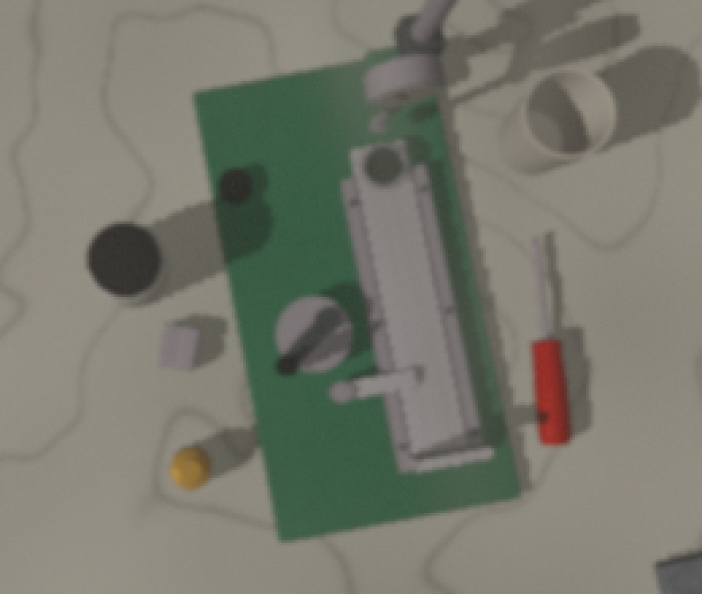

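View pics/c2.png

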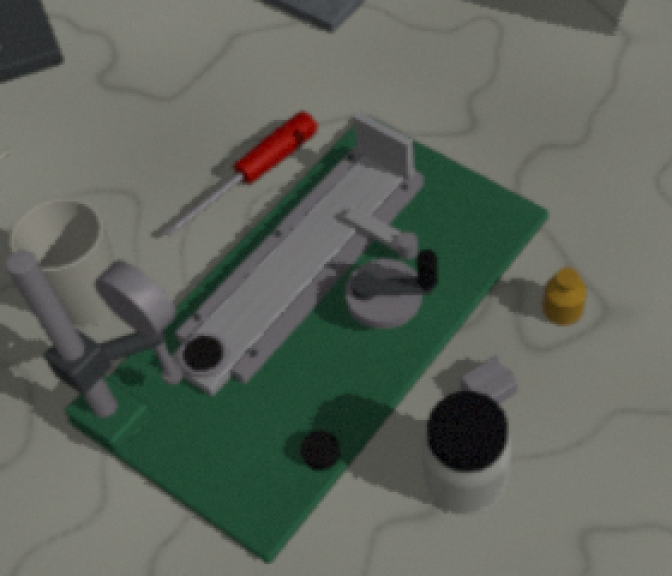

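The top crop shows the peg at about (288,364), the hub at (327,318), the roller at (342,392) and the plate at (450,462). The handle points to the roller and +y, so cam ≈ -1 rad and I'll turn it clockwise. The gauge block, jar and weight are well outside the arc.

Travelling high first.

```bash
python3 -m creep '[[[37,-16,0],[0,0,0]],[[37,-16,0],[0,0,0]],[[37,-16,0],[0,0,0]],[[37,-16,0],[0,0,0]],[[37,-16,0],[0,0,0]],[[37,-16,0],[0,0,0]],[[37,-16,0],[0,0,0]],[[37,-16,0],[0,0,0]],[[37,-16,0],[0,0,0]],[[37,-16,0],[0,0,0]],[[37,-16,0],[0,0,0]],[[37,-16,0],[0,0,0]]]' 0
python3 -m creep '[[[0,0,0],[0,0,-0.172]],[[0,0,0],[0,0,-0.172]],[[0,0,0],[0,0,-0.172]],[[0,0,0],[0,0,-0.172]],[[0,0,0],[0,0,-0.172]],[[0,0,0],[0,0,-0.172]],[[0,0,0],[0,0,-0.172]],[[0,0,0],[0,0,-0.172]],[[0,0,0],[0,0,-0.172]],[[0,0,0],[0,0,-0.172]],[[0,0,0],[0,0,-0.172]],[[0,0,0],[0,0,0]]]'
cat >> h.py <<'E'
from scipy.spatial.transform import Rotation as Ro
def totool(X):
    "world point (mm) in tool axes, mm"
    o=bot.get_obs(); return np.round(Ro.from_quat(o["tool_rot"]).inv().apply(np.array(X)-np.array(o["eef_pos"])*1000),1)
E
python3 - <<'E'
from h import *
p=vision.camera("top")
i=cv2.imread("pics/top0.png")
print("edge",[np.round(px2w(p,(240+a/2.7,80+b/2.7),.012)*1000) for a,b in((282,540),(195,93),(518,495))])
o=bot.get_obs();print(o["clock"],o["joint_pos"],o["eef_pos"],o["grip_width"],Ro.from_quat(o["tool_rot"]).as_matrix().round(3))
print(totool([535,-78,56]))
E
```

```text
clock: 2.7
eef_pos: [0.5351, -0.08, 0.2313]
tool_rot: [0.974, 0.226, 0.0, 0.0]
ft_force: [0.0, -0.8, -0.3]
grip_width: 0.0001
grasp_force: 0.0
clock: 4.2
eef_pos: [0.5342, -0.0811, 0.2313]
tool_rot: [0.387, 0.922, -0.0, -0.0]
ft_force: [-0.4, -0.4, -0.2]
grip_width: 0.0001
grasp_force: 0.0
edge [array([417., -49.,  12.]), array([787.,  10.,  12.]), array([ 448., -240.,   12.])]
4.25 [-1.50663536e-01  3.21126928e-01  1.14152617e-01  1.36383658e+00
  3.41840284e-06  6.46015259e-01] [ 0.53426628 -0.08110804  0.23127932] 0.0001183903087306557 [[-0.699  0.715 -0.   ]
 [ 0.715  0.699  0.   ]
 [ 0.    -0.    -1.   ]]
[  1.7   2.7 175.3]
```

```bash
python3 -m creep '[[[0,0,30],[0,0,0]],[[0,0,30],[0,0,0]],[[0,0,30],[0,0,0]],[[0,0,30],[0,0,0]],[[0,0,30],[0,0,0]],[[2,0,25],[0,0,0]],[[0,0,0],[0,0,0]]]'
python3 - <<'E'
from h import *
p=vision.camera("scene"); c=p["image"][110:250,220:380]; cv2.imwrite("pics/s1.png",cv2.resize(c,None,fx=4.2,fy=4.2,interpolation=3))
for q in("handle_peg","cam_pivot"):print(q,[(r["score"],totool(px2w(p,r["position"],H[q])*1000)) for r in vision.place_of(p,q)[:2]])
print(totool([595.5,-91,56]))
E
```

```text
clock: 5.12
eef_pos: [0.5308, -0.0793, 0.0543]
tool_rot: [0.387, 0.922, -0.001, -0.002]
ft_force: [0.2, -0.0, -0.1]
grip_width: 0.0002
grasp_force: 0.0
handle_peg [(0.87, array([  2.8,  33.9, -25.1]))]
cam_pivot [(0.84, array([-46.6,  32.4,   7.6]))]
[-51.1  36.2   1.6]
```

View pics/s1.png

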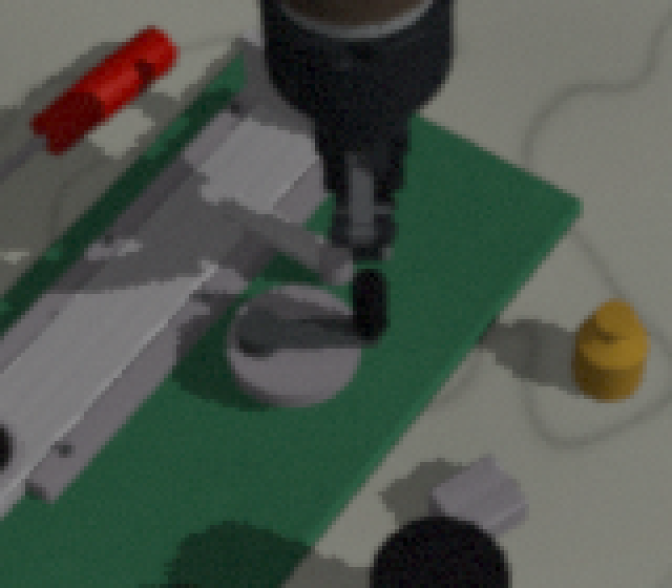

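The crop shows the shut fingertips at about (365,245), right behind the peg (370,300) with a small gap. I'll close the gap and start the arc.

```bash
python3 -m creep '[[[0,4,0],[0,0,0]],[[0,4,0],[0,0,0]],[[0,4,0],[0,0,0]],[[2,5.1,0],[0,0,0.1]],[[2,5.1,0],[0,0,0.1]],[[2,5.1,0],[0,0,0.1]],[[2,5.1,0],[0,0,0.1]],[[2,5.1,0],[0,0,0.1]],[[0,0,0],[0,0,0]]]'
python3 - <<'E'
from h import *
for n in("scene","top"):
    p=vision.camera(n)
    for q in("handle_peg","cam_pivot"):print(q,[(r["score"],totool(px2w(p,r["position"],H[q])*1000)) for r in vision.place_of(p,q)[:2]])
print(totool([595.5,-91,56]),bot.get_obs()["eef_pos"])
E
```

```text
clock: 6.4
eef_pos: [0.5564, -0.0491, 0.0563]
tool_rot: [0.602, 0.798, -0.001, -0.001]
ft_force: [-3.0, -0.4, 2.4]
grip_width: 0.0003
grasp_force: 1.7
handle_peg [(0.73, array([  1.6,  21.4, -25.8]))]
cam_pivot [(0.55, array([-51.7,  19.6,   6.2]))]
handle_peg []
cam_pivot []
[-50.7  25.9   0.2] [ 0.55666107 -0.04932748  0.05626611]
```

```bash
python3 -m creep '[[[2,5.1,0],[0,0,0.1]],[[2,5.1,0],[0,0,0.1]],[[2,5.1,0],[0,0,0.1]],[[2,5.1,0],[0,0,0.1]],[[2,5.1,0],[0,0,0.1]],[[2,5.1,0],[0,0,0.1]],[[2,5.1,0],[0,0,0.1]],[[2,5.1,0],[0,0,0.1]],[[2,5.1,0],[0,0,0.1]],[[2,5.1,0],[0,0,0.1]],[[2,5.1,0],[0,0,0.1]],[[0,0,0],[0,0,0]]]'
python3 - <<'E'
from h import *
for n in("scene","top"):
    p=vision.camera(n); cv2.imwrite(f"pics/{n}2.png",cv2.resize(p["image"][100:280,210:430],None,fx=3,fy=3,interpolation=3))
    for q in("handle_peg","cam_pivot"):print(q,[(r["score"],px2w(p,r["position"],H[q])*1000,totool(px2w(p,r["position"],H[q])*1000)) for r in vision.place_of(p,q)[:2]])
print(totool([595.5,-91,56]),bot.get_obs()["eef_pos"])
E
```

```text
clock: 8.2
eef_pos: [0.6144, -0.0398, 0.0563]
tool_rot: [0.931, 0.366, 0.001, -0.001]
ft_force: [-1.4, 2.4, 1.9]
grip_width: -0.0001
grasp_force: 1.5
handle_peg [(0.61, array([627.66663269, -59.05877681,  82.        ]), array([ -3. ,  23.1, -25.7]))]
cam_pivot [(0.78, array([595.06232797, -90.50823029,  50.        ]), array([-48.2,  23.9,   6.2]))]
handle_peg []
cam_pivot []
[-47.8  24.7   0.3] [ 0.61376384 -0.040374    0.05627042]
```

View pics/scene2.png

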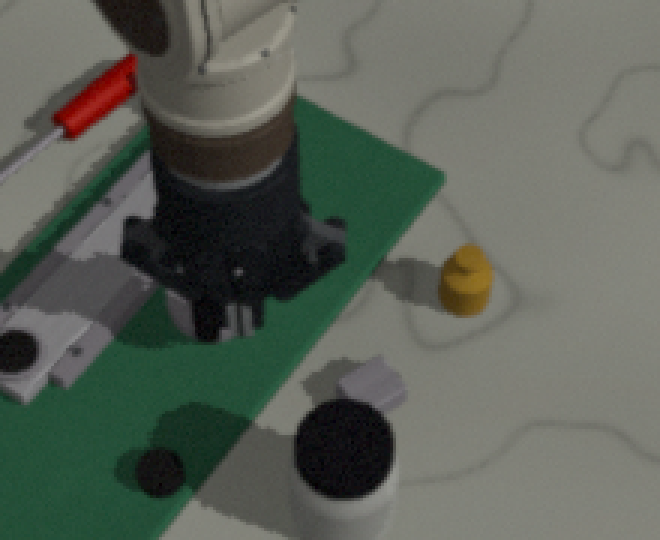

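The peg is at the left edge of the fingers, about (205,325), still riding ahead of them and with 34° to go. The bystanders are untouched.

```bash
python3 -m creep '[[[2,5.1,0],[0,0,0.1]],[[2,5.1,0],[0,0,0.1]],[[2,5.1,0],[0,0,0.1]],[[2,5.1,0],[0,0,0.1]],[[2,5.1,0],[0,0,0.1]],[[2,5.1,0],[0,0,0.1]],[[0,0,0],[0,0,0]]]'
python3 - <<'E'
from h import *
p=vision.camera("scene")
for q in("handle_peg","cam_pivot"):print(q,[(r["score"],px2w(p,r["position"],H[q])*1000,totool(px2w(p,r["position"],H[q])*1000)) for r in vision.place_of(p,q)[:2]])
print(totool([595.5,-91,56]),bot.get_obs()["eef_pos"])
E
```

```text
clock: 9.38
eef_pos: [0.6391, -0.0613, 0.0563]
tool_rot: [0.997, 0.075, 0.001, -0.0]
ft_force: [-0.1, 3.2, 1.4]
grip_width: 0.0003
grasp_force: 1.5
handle_peg [(0.57, array([636.82064781, -84.97459086,  82.        ]), array([ -5.6,  23. , -25.7])), (0.46, array([722.39291415,  13.59339341,  82.        ]), array([ 93.7, -61.7, -25.6]))]
cam_pivot [(0.42, array([622.90243787, -97.68798994,  50.        ]), array([-21.1,  33.5,   6.3]))]
[-47.2  22.9   0.3] [ 0.63881385 -0.06136712  0.05631175]
```

```bash
python3 -m creep '[[[0,-8,0],[0,0,0]],[[0,-12,0],[0,0,0]],[[0,0,-20],[0,0,0]],[[0,0,-50],[0,0,0]],[[0,0,-50],[0,0,0]],[[0,0,-50],[0,0,0]],[[-55,0,0],[0,0,0]],[[-55,0,0],[0,0,0]],[[-55,0,0],[0,0,0]],[[-55,0,0],[0,0,0]],[[0,0,0],[0,0,0]]]'
python3 - <<'E'
from h import *
for n in("scene","top"):
    p=vision.camera(n); cv2.imwrite(f"pics/{n}3.png",cv2.resize(p["image"][100:280,240:440],None,fx=3.3,fy=3.3,interpolation=3))
    for q in("handle_peg","cam_pivot","roller","push_plate"):print(n,q,[(round(r["score"],2),np.round(px2w(p,r["position"],H[q])*1000)) for r in vision.place_of(p,q)[:2]])
E
```

```text
clock: 10.9
eef_pos: [0.4134, -0.0738, 0.226]
tool_rot: [0.997, 0.073, -0.001, 0.0]
ft_force: [0.6, 0.9, 0.2]
grip_width: -0.0001
grasp_force: 0.0
scene handle_peg [(0.54, array([668.,  94.,  82.]))]
scene cam_pivot [(0.92, array([595., -91.,  50.]))]
scene roller [(0.75, array([ 533., -106.,   38.]))]
scene push_plate [(0.76, array([ 478., -175.,   55.]))]
top handle_peg [(0.96, array([642., -83.,  82.]))]
top cam_pivot [(0.79, array([592., -87.,  50.]))]
top roller [(0.67, array([ 530., -103.,   38.]))]
top push_plate [(0.74, array([ 479., -179.,   55.]))]
```

View pics/scene3.png

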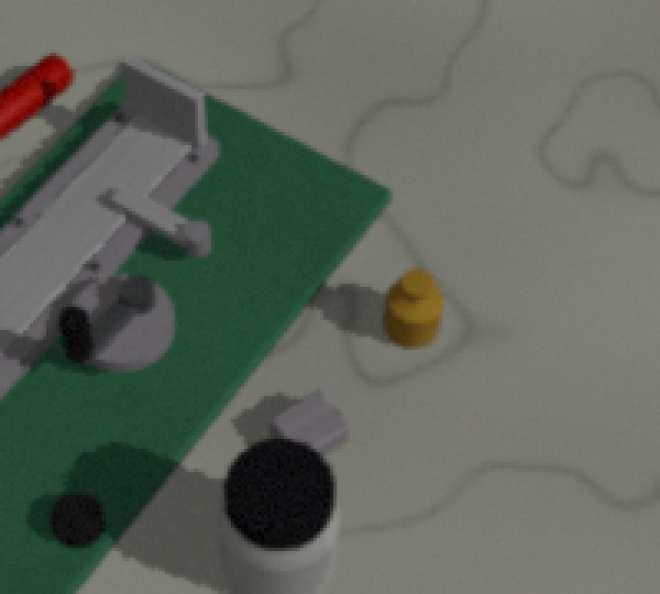

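The crop shows the peg at (75,335) and the hub at (137,293). The lever runs parallel to the slide and points away from the roller (195,238), so the low side faces the roller. The slide is still back. Next I go behind the plate.

```bash
python3 -m creep '[[[7,38,0],[0,0,0]],[[7,38,0],[0,0,0]],[[6,37,0],[0,0,0]],[[0,0,40],[0,0,0]],[[0,0,40],[0,0,0]],[[0,0,40],[0,0,0]],[[0,0,40],[0,0,0]],[[0,0,13],[0,0,0]],[[0,0,0],[0,0,0]]]'
python3 - <<'E'
from h import *
print(totool([478.5,-177.5,55]))
p=vision.camera("scene"); cv2.imwrite("pics/s4.png",cv2.resize(p["image"][80:230,220:370],None,fx=3.5,fy=3.5,interpolation=3))
E
```

```text
clock: 12.52
eef_pos: [0.4543, -0.1828, 0.0529]
tool_rot: [0.997, 0.074, -0.001, -0.0]
ft_force: [0.8, -0.4, -0.1]
grip_width: -0.0
grasp_force: 0.0
[24.7 -1.6 -2.1]
```

View pics/s4.png

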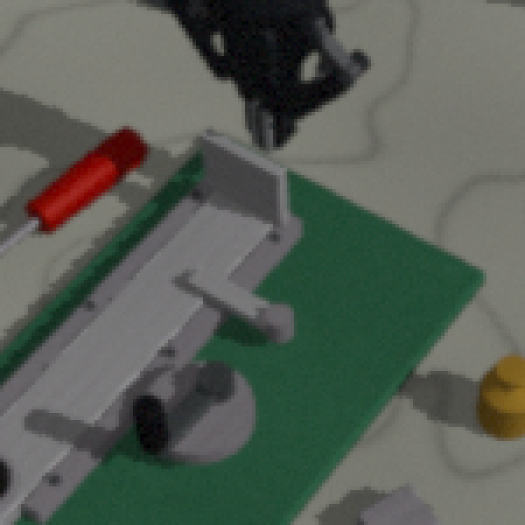

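The fingertips at (265,135) sit just behind the middle of the plate (245,175). I'll push along tool +x.

```bash
python3 -m creep '[[[5,0,0],[0,0,0]],[[5,0,0],[0,0,0]],[[4,0,0],[0,0,0]],[[4,0,0],[0,0,0]],[[4,0,0],[0,0,0]],[[4,0,0],[0,0,0]],[[4,0,0],[0,0,0]],[[4,0,0],[0,0,0]],[[4,0,0],[0,0,0]],[[3,0,0],[0,0,0]],[[0,0,0],[0,0,0]]]'
python3 - <<'E'
from h import *
for n in("scene","top"):
    p=vision.camera(n)
    for q in("roller","push_plate","cam_pivot","handle_peg"):print(n,q,[(round(r["score"],2),np.round(px2w(p,r["position"],H[q])*1000)) for r in vision.place_of(p,q)[:1]])
E
```

```text
clock: 13.95
eef_pos: [0.4956, -0.1767, 0.0532]
tool_rot: [0.997, 0.074, 0.0, -0.0]
ft_force: [-1.9, 0.8, 0.6]
grip_width: -0.0003
grasp_force: 0.7
scene roller [(0.88, array([ 560., -105.,   38.]))]
scene push_plate [(0.66, array([ 502., -177.,   55.]))]
scene cam_pivot [(0.72, array([592., -98.,  50.]))]
scene handle_peg [(0.97, array([640., -81.,  82.]))]
top roller [(0.7, array([569., -95.,  38.]))]
top push_plate [(0.95, array([ 503., -170.,   55.]))]
top cam_pivot [(0.56, array([594., -83.,  50.]))]
top handle_peg [(0.77, array([639., -81.,  82.]))]
```

```bash
python3 -m creep '[[[1,0,0],[0,0,0]],[[1,0,0],[0,0,0]],[[1,0,0],[0,0,0]],[[1,0,0],[0,0,0]],[[0,0,0],[0,0,0]]]'; python3 -m creep '[[[1,0,0],[0,0,0]],[[1,0,0],[0,0,0]],[[0,0,0],[0,0,0]]]'
```

```text
clock: 15.08
eef_pos: [0.499, -0.1763, 0.0533]
tool_rot: [0.997, 0.074, -0.0, 0.0]
ft_force: [-2.2, -0.2, 2.4]
grip_width: 0.0002
grasp_force: 1.4
clock: 15.45
eef_pos: [0.501, -0.176, 0.0533]
tool_rot: [0.997, 0.074, 0.0, 0.0]
ft_force: [-3.0, -1.6, 1.9]
grip_width: 0.0
grasp_force: 1.5
```

```bash
python3 -m creep '[[[1,0,0],[0,0,0]],[[1,0,0],[0,0,0]],[[0,0,0],[0,0,0]]]'; python3 -m creep '[[[1,0,0],[0,0,0]],[[0,0,0],[0,0,0]]]'; python3 -m creep '[[[1,0,0],[0,0,0]],[[0,0,0],[0,0,0]]]'
```

```text
clock: 15.82
eef_pos: [0.501, -0.1759, 0.0532]
tool_rot: [0.997, 0.074, -0.002, 0.0]
ft_force: [-7.3, -2.3, 5.8]
grip_width: -0.0002
grasp_force: 4.0
clock: 16.08
eef_pos: [0.501, -0.1759, 0.0531]
tool_rot: [0.997, 0.073, -0.003, 0.0]
ft_force: [-10.0, -3.0, 6.8]
grip_width: -0.0002
grasp_force: 5.1
clock: 16.32
eef_pos: [0.501, -0.1759, 0.0531]
tool_rot: [0.997, 0.073, -0.004, 0.0]
ft_force: [-12.9, -3.2, 9.8]
grip_width: -0.0002
grasp_force: 6.3
```

It's at a hard stop: the TCP holds while the force climbs. Backing off and checking.

```bash
python3 -m creep '[[[-6,0,0],[0,0,0]],[[-20,0,0],[0,0,0]],[[-30,0,0],[0,0,0]],[[0,0,-40],[0,0,0]],[[0,0,-50],[0,0,0]],[[0,0,-50],[0,0,0]],[[-40,20,0],[0,0,0]],[[-40,20,0],[0,0,0]],[[0,0,0],[0,0,0]]]'
python3 - <<'E'
from h import *
for n in("scene","top"):
    p=vision.camera(n)
    cv2.imwrite(f"pics/{n}5.png",cv2.resize(p["image"][80:300,240:500],None,fx=2.7,fy=2.7,interpolation=3))
    for q in H:print(n,q,[(round(r["score"],2),np.round(px2w(p,r["position"],H[q])*1000)) for r in vision.place_of(p,q)[:1]])
E
```

```text
clock: 17.45
eef_pos: [0.3755, -0.2359, 0.1938]
tool_rot: [0.997, 0.072, 0.001, 0.0]
ft_force: [-0.2, -1.1, -0.1]
grip_width: 0.0001
grasp_force: 0.0
scene push_plate [(0.59, array([ 506., -174.,   55.]))]
scene roller [(0.89, array([563., -90.,  38.]))]
scene cam_pivot [(0.55, array([591., -93.,  50.]))]
scene handle_peg [(0.93, array([636., -81.,  82.]))]
scene tester [(0.88, array([ 597., -159.,    0.]))]
scene sample_a [(0.77, array([701., -21.,  12.]))]
scene weight [(0.64, array([483.,  27.,   0.]))]
scene jar [(0.62, array([636.,  68.,   0.]))]
scene gauge_block [(0.59, array([572.,  22.,   0.]))]
scene beaker [(0.7, array([ 731., -269.,    0.]))]
scene screwdriver [(0.84, array([ 574., -262.,   10.]))]
top push_plate []
top roller [(0.66, array([576., -87.,  38.]))]
top cam_pivot [(0.64, array([598., -86.,  50.]))]
top handle_peg [(0.74, array([641., -85.,  82.]))]
top tester [(0.82, array([ 596., -157.,    0.]))]
top sample_a [(0.61, array([703., -18.,  12.]))]
top weight [(0.69, array([475.,  31.,   0.]))]
top jar [(0.7, array([642.,  71.,   0.]))]
top gauge_block []
top beaker [(0.59, array([ 746., -270.,    0.]))]
top screwdriver [(0.91, array([ 575., -265.,   10.]))]
```

View pics/top5.png

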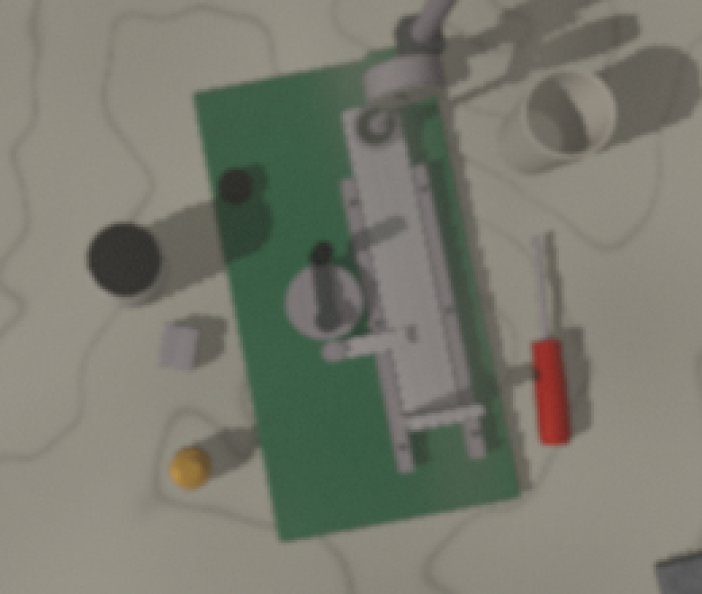

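The top crop shows the plate at (445,415), moved up about 40 crop pixels (roughly 33 mm or more). The roller (333,350) is some 25 mm from the hub (327,318), as expected at the stop. The handle peg (321,252) points away from the roller, the bystanders are in place and the hand is clear.

```bash
python3 -c "
from workcell import workorder
print(workorder.job_done())"
```

```text
the job is handed in; nothing more can be done
None
```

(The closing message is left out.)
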